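# Seat a sample tube in the incubator well that takes it to its line

### The arm

A 6-joint arm with a two-finger parallel gripper is mounted at the origin on the work surface. World frame = base frame: x ahead of the robot, y to its left, z up, the work surface at z = 0. Lengths are in m, angles in degrees, forces in N, time in s.
With the tool pointing down it reaches from about 0.325 to 0.85 m from the base axis. Payload 15.5 kg.
Tool frame: the origin (TCP) lies at the very end of the fingers, on their centre line; the grasp point (between the pads) lies arm.grip_depth behind it (arm.grip_depth is the distance from the TCP to the grasp point, in m); z points along the fingers, y is the line along which they close (so a half turn about z gives the same grasp; the last joint's range is limited). The gripper opens to 91 mm and grips with 3 to 60 N. Pads are 32 mm wide; open, the fingers measure 118 mm over their backs; the gripper's body (76 mm by 178 mm) begins 60 mm behind the grasp point.
Start: joints at [-76.461, 28.281, 77.091, -0, 74.628, -5.472], TCP at [0.204, -0.591, 0.214] pointing down, gripper open.
Joint ranges: [-166.48, 166.48], [-47.26, 123.95], [12.59, 153.08], [-70.14, 250.14], [6.76, 159.57], [-176.63, 176.63]. Speed limits (degrees/s): [108.29, 108.29, 147.25, 172.46, 172.46, 172.46].

### API

Orientations are given as a 3x3 rotation matrix whose columns are the frame's x, y, z axes.
In Python, from rig import arm gives the robot as it stands. Calls block until the motion is done:
- arm.move_to(position, orientation): joint-space move of the TCP to a pose.
- arm.move_l(position, orientation=None, feed=0.15): straight line of the TCP; orientation=None keeps the orientation; feed is the mean speed in m/s.
- arm.move_joints(angles): joint-space move.
- arm.grip(opening): finger opening in m; the grip force is fixed at half the most; returns when the fingers have stopped.
- arm.sleep(seconds).
- arm.solve_ik(position, orientation): joint angles nearest the present ones, or None.
- arm.snapshot(name): name is "scene" or "side" or "wrist"; returns the picture (384x512x3 uint8, red, green, blue); there is no depth.
- arm.get_calibration(name): a dict with "intrinsics" (3x3 intrinsics, pixels), "k1" (the pictures are not rectified: a ray, as slopes to the right and down, at radius r is drawn at 1 + k1 r^2 times it, then the intrinsics apply), "cam_to_world" (4x4, takes a point from camera to world coordinates). Camera axes: x right, y down, z forward; pixel columns grow to the right and rows downward; lengths in m; the calibration is good to about 2 mm. A picture is of the moment at which its call begins: read the wrist's pose just before it. get_calibration takes no time and is no camera call; for the wrist camera it gives the pose at the moment of the call.
A pose or a line that the arm cannot do raises arm.Unreachable and nothing moves.
- arm.sign_off(): hands the job in; it is judged then, once.
Readings, each from a call of its own:
- arm.current_t(): time.
- arm.current_joint_positions(): joint angles.
- arm.current_dq(): joint speeds.
- arm.current_tau(): joint torques, N m.
- arm.current_ee_pos(): TCP position.
- arm.current_tool_rot(): TCP orientation.
- arm.current_force(): force on the tool from outside, world axes, zero at the start.
- arm.current_torque(): the same for the moment, N m.
- arm.current_width(): finger opening in m.
- arm.current_grasp_force(): force on a finger pad.
Only numpy, scipy, OpenCV 4.12 (cv2) and the standard library are available. Lean on these libraries where they do the work, as an engineer would, in place of code of your own. Each camera call takes 0.05 s, during which the arm holds its last target. There are 200 camera calls.

### The job

Take the capped sample tube out of the white rack and push it, foot first, down into the one of the three wells of the small bench incubator that takes it until its printed line is level with the top of the metal block. The other two wells, you cannot see which, still have spacers at the bottom: if the tube bottoms with the line standing well above the block, draw it out and try another. In the right well press it home onto the bottom with a push of about 20 N, never so hard that it breaks (about 40 N), then let go, leaving everything else where it stands.

Things in the scene. Friction and masses are not known exactly. Their poses are not given: they have to be found in the camera images.
- tube: The loose sample tube, about 30 g: clear, 13 mm diameter, rounded foot, 104 mm long in all. It starts upright in the middle hole of the rack. Origin: the lowest point of its foot; z points up along the tube to the cap. A thin dark line is printed all round it 56 mm above the foot.
- tube_cap (a point): Centre of the tube's plain cylindrical cap, 17 mm diameter, 28 mm tall (76 to 104 mm above the foot; this point is 90 mm above the foot, on the axis): the place to grasp it from above.
- incubator: Small bench incubator, fixed: white plastic base 130 x 200 x 20 mm high, metal block 60 x 150 mm on it, flat top 92 mm above the table. Origin: centre of the underside, z up, y along the block's long side. Three upright blind wells 50 mm apart along y: 15 mm bore, 1.5 mm chamfer, floor 60 mm below the top. The bottom is hard: force rises at once there. Over 40 N on the incubator breaks the tube.
- well_1 (a point): Centre of the mouth of the well at the +y end of the block, level with its top. In each well two sprung steel jaws at opposite sides, 6 to 14 mm below the top, resist the tube with about 4 to 10 N from there down to the bottom, and hold it by friction on the way out.
- well_2 (a point): Centre of the mouth of the middle well, level with the block's top. On the floor of one of the three wells lies a 4 mm rubber pad (the tube bottoms 56 mm below the top, line level with the top), in each of the other two a 20 mm spacer (it bottoms 40 mm below the top, line 16 mm too high). Which is which changes from run to run.
- well_3 (a point): Centre of the mouth of the well at the -y end of the block, level with the block's top.
- rack: White plastic tube rack, fixed, 50 x 130 x 45 mm high, with three holes 15 mm wide and 35 mm deep, 40 mm apart along its y; the tube stands loosely in the middle one. Origin: centre of the underside.
- meter_1: Bystander: white handheld meter lying flat, 55 x 95 x 18 mm, on the robot's side. Origin: centre of the underside.
- meter_2: Bystander: the same kind of meter, on the far side. Origin: centre of the underside.
- vial: Bystander: small white lidded vial standing upright, 32 mm diameter, 45 mm high, on the far side. Origin: centre of the underside.
Things that resemble listed ones, but are neither listed nor needed, are in the scene too. Several things look just like the incubator: the one meant starts farthest to the robot's left. Of the things that look like the tube, the smaller one is meant.

How it is judged:
By the outcome, as a careful person would: the job done as asked, in the order asked, and still so for the second after the job is handed in, with the robot touching nothing.
It also fails if it takes over 58 s, if anything falls off the work surface, if the arm or the gripper's body presses on something with over 40 N, if the wrist force passes 120 N, or if a joint passes its speed limit or range.

## Working session

There is one attempt and no reset: what is moved stays moved. The work goes in short steps, each a Python script; the robot and the scene stay as the last script left them, time stands still between calls to the robot, and variables do not carry over. Pictures are saved under pics/ and viewed, at most 10 in all, crops included, and the job is handed in when it is done.

```bash
ls; mkdir -p pics; python3 - <<'E'
from rig import arm
import cv2, numpy as np
np.set_printoptions(precision=4,suppress=True)
a=arm.snapshot("scene");b=arm.snapshot("side")
cv2.imwrite("pics/scene.png",a[...,::-1]);cv2.imwrite("pics/side.png",b[...,::-1])
for n in("scene","side","wrist"):
    c=arm.get_calibration(n);print(n,c["intrinsics"],c["k1"],c["cam_to_world"])
print(arm.grip_depth,arm.current_t(),arm.current_tool_rot(),arm.current_width())
E
```

```text
pics
scene [[426.6561   0.     251.5484]
 [  0.     426.6561 189.9536]
 [  0.       0.       1.    ]] -0.07643231065987824 [[-0.5709  0.555  -0.6051  1.2251]
 [ 0.8209  0.3704 -0.4347  0.5138]
 [-0.0172 -0.7449 -0.667   0.8462]
 [ 0.      0.      0.      1.    ]]
side [[358.4079   0.     256.2539]
 [  0.     358.4079 188.7814]
 [  0.       0.       1.    ]] 0.02043752355993125 [[ 0.9978 -0.0518  0.0415  0.5145]
 [-0.0641 -0.593   0.8027 -0.6561]
 [-0.0169 -0.8035 -0.595   0.5818]
 [ 0.      0.      0.      1.    ]]
wrist [[307.1443   0.     249.0846]
 [  0.     307.1443 191.1001]
 [  0.       0.       1.    ]] -0.03334948565844671 [[ 0.3252 -0.9191 -0.2225  0.2656]
 [-0.9457 -0.3167 -0.0738 -0.568 ]
 [-0.0026  0.2344 -0.9721  0.3837]
 [ 0.      0.      0.      1.    ]]
0.0188 0.1 [[ 0.9455  0.3257 -0.0002]
 [ 0.3257 -0.9455  0.001 ]
 [ 0.0001 -0.0011 -1.    ]] 0.09106863608795461
```

View pics/scene.png

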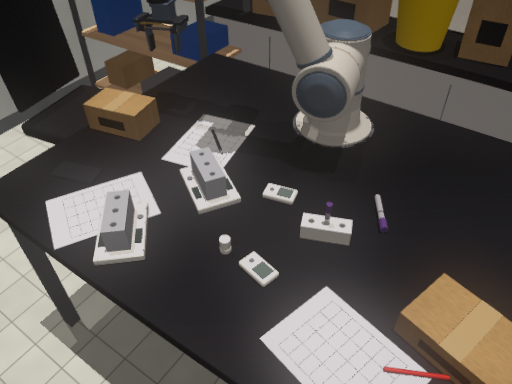

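View pics/side.png

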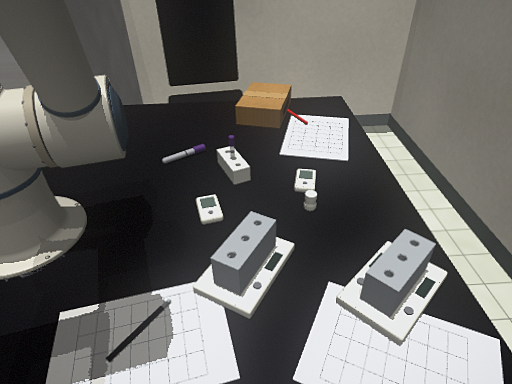

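The scene view shows the rack with the tube at (327,215). There are two incubators, at (208,178) and (118,222); the lookalike marker lies at (381,212). The side view shows block A's wells at about (257,224), (245,239) and (232,255), and block B's at about (416,244), (404,255) and (391,268).

```bash
cat > h.py <<'E'
from rig import arm
import cv2, numpy as np
np.set_printoptions(precision=4,suppress=True)
def cast(cal,px,z):
    """pixels (n,2) -> world points on plane z"""
    K=cal["intrinsics"];k=cal["k1"];T=cal["cam_to_world"]
    px=np.atleast_2d(np.float64(px))
    u=cv2.undistortPoints(px.reshape(-1,1,2),K,np.array([k,0,0,0.])).reshape(-1,2)
    d=np.c_[u,np.ones(len(u))]@T[:3,:3].T
    o=T[:3,3]
    return o+d*((z-o[2])/d[:,2])[:,None]
def rotz(deg):  # tool down, tool x at heading deg
    c,s=np.cos(np.radians(deg)),np.sin(np.radians(deg))
    return np.array([[c,s,0],[s,-c,0],[0,0,-1.]])
def proj(cal,P):
    T=np.linalg.inv(cal["cam_to_world"]);P=np.atleast_2d(P)
    return cv2.projectPoints(P.reshape(-1,1,3),cv2.Rodrigues(T[:3,:3])[0],T[:3,3],cal["intrinsics"],np.array([cal["k1"],0,0,0.]))[0].reshape(-1,2)
E
python3 - <<'E'
from h import *
s=arm.get_calibration("side");c=arm.get_calibration("scene")
print("A side",cast(s,[(257,224),(245,239),(232,255)],.092))
print("B side",cast(s,[(416,244),(404,255),(391,268)],.092))
print("A scene",cast(c,[(201,155),(207,170),(213,184)],.092))
print("B scene",cast(c,[(118,198),(117,213),(115,231)],.092))
print("cap side",cast(s,[(232,137)],.114),"scene",cast(c,[(329,205)],.114))
print("meters,vial",cast(s,[(209,208),(305,180)],.018),cast(s,[(311,194)],.045))
E
```

```text
A side [[ 0.5425 -0.1152  0.092 ]
 [ 0.5166 -0.1562  0.092 ]
 [ 0.4911 -0.1958  0.092 ]]
B side [[ 0.836  -0.195   0.092 ]
 [ 0.803  -0.2203  0.092 ]
 [ 0.7687 -0.2483  0.092 ]]
A scene [[ 0.4971 -0.1889  0.092 ]
 [ 0.5414 -0.1298  0.092 ]
 [ 0.5789 -0.0782  0.092 ]]
B scene [[ 0.7625 -0.2526  0.092 ]
 [ 0.8025 -0.2119  0.092 ]
 [ 0.848  -0.1686  0.092 ]]
cap side [[0.4964 0.2178 0.114 ]] scene [[0.5003 0.2275 0.114 ]]
meters,vial [[0.4323 0.0349 0.018 ]
 [0.6887 0.133  0.018 ]] [[0.6847 0.0348 0.045 ]]
```

```bash
python3 - <<'E'
from h import *
R=rotz(0)
for p in ([.498,.222,.214],[.517,-.152,.192]):
    for y in (0,-30,30,180): print(p,y,arm.solve_ik(p,rotz(y)))
arm.move_to([.517,-.150,.192+.03],R)
print(arm.current_t(),arm.current_ee_pos())
cal=arm.get_calibration("wrist");np.save("calA.npy",cal,allow_pickle=True)
cv2.imwrite("pics/wA.png",arm.snapshot("wrist")[...,::-1])
arm.move_to([.498,.222,.214+.03],R)
print(arm.current_t(),arm.current_ee_pos())
cal=arm.get_calibration("wrist");np.save("calT.npy",cal,allow_pickle=True)
cv2.imwrite("pics/wT.png",arm.snapshot("wrist")[...,::-1])
a=np.hstack([cv2.imread("pics/wA.png")[:,56:456],cv2.imread("pics/wT.png")[:,56:456]])
cv2.imwrite("pics/both.png",a)
E
```

```text
[0.498, 0.222, 0.214] 0 [ 17.751   21.8643  88.4124  -0.      69.7233 107.751 ]
[0.498, 0.222, 0.214] -30 [ 17.751   21.8643  88.4124  -0.      69.7233 137.751 ]
[0.498, 0.222, 0.214] 30 [17.751  21.8643 88.4124 -0.     69.7233 77.751 ]
[0.498, 0.222, 0.214] 180 [ 17.751   21.8643  88.4124  -0.      69.7233 -72.249 ]
[0.517, -0.152, 0.192] 0 [-22.7334  22.7545  90.9124  -0.      66.3331  67.2666]
[0.517, -0.152, 0.192] -30 [-22.7334  22.7545  90.9124  -0.      66.3331  97.2666]
[0.517, -0.152, 0.192] 30 [-22.7334  22.7545  90.9124  -0.      66.3331  37.2666]
[0.517, -0.152, 0.192] 180 [ -22.7334   22.7545   90.9124   -0.       66.3331 -112.7334]
2.05 [ 0.5169 -0.1507  0.222 ]
3.4917 [0.4984 0.2211 0.2439]
```

View pics/both.png

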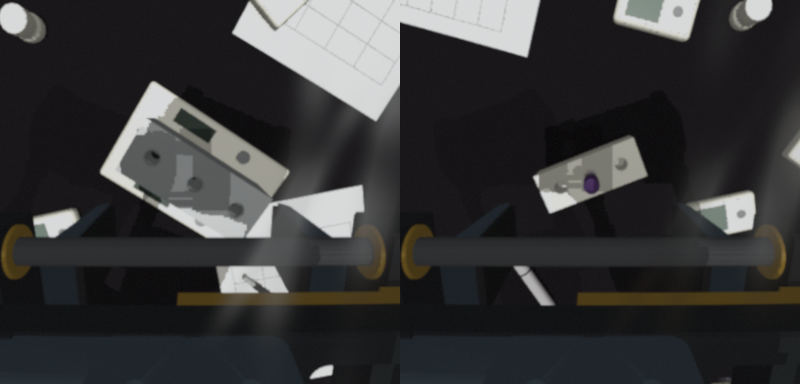

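The wrist view of the block shows wells at about (208,157), (252,184) and (293,210) in full-image columns. The rack view shows the purple cap at about (247,184).

```bash
python3 - <<'E'
from h import *
A=cv2.imread("pics/wA.png");T=cv2.imread("pics/wT.png")
cA=np.load("calA.npy",allow_pickle=True).item();cT=np.load("calT.npy",allow_pickle=True).item()
hs=cv2.cvtColor(T,cv2.COLOR_BGR2HSV)
m=cv2.inRange(hs,(120,60,20),(160,255,255));m[:, :200]=0;m[:,300:]=0
n,l,st,ce=cv2.connectedComponentsWithStats(m);i=1+st[1:,4].argmax();print("cap",st[i],ce[i],cast(cT,ce[i],.107))
print("top pred box",proj(cT,[cast(cT,ce[i],.107)[0]*[1,1,0]+[0,0,.114]]))
W=cast(cA,[(208,157),(252,184),(293,210)],.092);print(W,np.linalg.norm(np.diff(W,axis=0),axis=1))
a=cv2.resize(A[130:240,175:325],None,fx=5,fy=5,interpolation=cv2.INTER_NEAREST)
b=cv2.resize(T[160:205,220:275],None,fx=5,fy=5,interpolation=cv2.INTER_NEAREST)
a=cv2.convertScaleAbs(a,alpha=1.5);b=cv2.convertScaleAbs(b,alpha=2)
a[-b.shape[0]:,:b.shape[1]]=b
cv2.imwrite("pics/crop.png",a)
E
```

```text
cap [240 175  15  18 213] [246.8826 183.6901] [[0.4975 0.2251 0.107 ]]
top pred box [[246.8256 185.1694]]
[[ 0.5444 -0.1087  0.092 ]
 [ 0.5173 -0.1518  0.092 ]
 [ 0.4901 -0.1937  0.092 ]] [0.051 0.05 ]
```

View pics/crop.png

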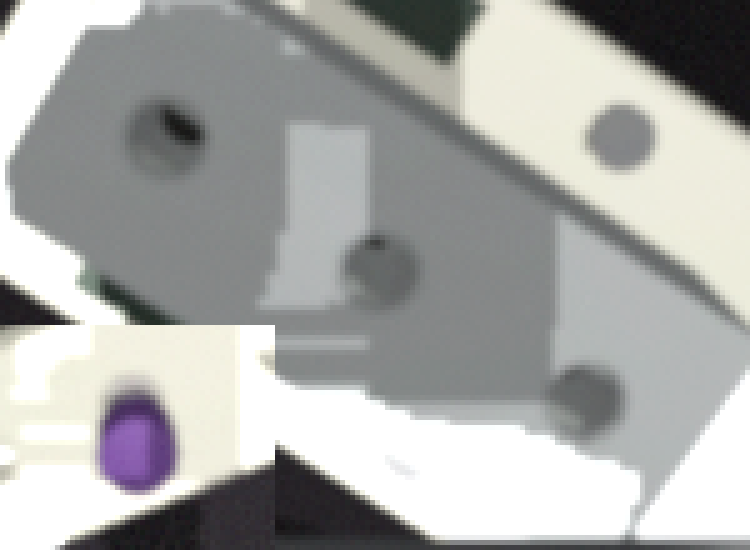

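The cap top ellipse centres at (246.9,185.1). The wells centre at (207.9,157.1), (250.7,183.7) and (291.7,210.1), and their 50 mm spacing checks out. Next I grasp the tube.

```bash
python3 - <<'E'
from h import *
R=rotz(0)
cA=np.load("calA.npy",allow_pickle=True).item();cT=np.load("calT.npy",allow_pickle=True).item()
W=cast(cA,[(207.9,157.1),(250.7,183.7),(291.7,210.1)],.092)
# fit a 50 mm-pitch line
c=W.mean(0);d=W[0]-W[2];print(W,np.linalg.norm(d));d/=np.linalg.norm(d);W=np.array([c+.05*d,c,c-.05*d]);np.save("W.npy",W);print(W)
p=cast(cT,(246.9,185.1),.114)[0];print(p)
arm.move_l([p[0],p[1],.0812],R,feed=.15)
f0=arm.current_force();arm.grip(0.010)
print(arm.current_width(),arm.current_grasp_force(),arm.current_force()-f0,arm.current_torque(),arm.current_ee_pos(),arm.current_t())
arm.move_l([p[0],p[1],.0812+.15],R,feed=.15)
print(arm.current_width(),arm.current_force(),arm.current_t())
arm.move_to([W[1][0],W[1][1],.23],R)
cal=arm.get_calibration("wrist")
print(proj(cal,[arm.current_ee_pos()+[0,0,.0188]]),arm.current_t(),arm.current_ee_pos(),arm.current_force())
for n in("wrist","side","scene"):cv2.imwrite(f"pics/h_{n}.png",arm.snapshot(n)[...,::-1])
s=cv2.imread("pics/h_side.png")[130:310,170:330];k=cv2.imread("pics/h_scene.png")[80:260,120:280]
cv2.imwrite("pics/held.png",cv2.resize(np.hstack([s,k]),None,fx=2.5,fy=2.5))
E
```

```text
[[ 0.5443 -0.1086  0.092 ]
 [ 0.5176 -0.1505  0.092 ]
 [ 0.49   -0.1924  0.092 ]] 0.09993453015102069
[[ 0.5445 -0.1085  0.092 ]
 [ 0.5173 -0.1505  0.092 ]
 [ 0.4901 -0.1925  0.092 ]]
[0.4976 0.225  0.114 ]
0.016068085786921888 30.00004470348358 [-0.2993 -0.6337 -0.6218] [0.02   0.0189 0.0053] [0.4976 0.225  0.0812] 5.9083
0.01639588906592332 [-0.3315  0.065  -0.9425] 7.0583
[[252.0947 244.2974]] 8.4583 [ 0.5175 -0.1496  0.2299] [-0.1518  0.6138  0.0885]
```

View pics/held.png

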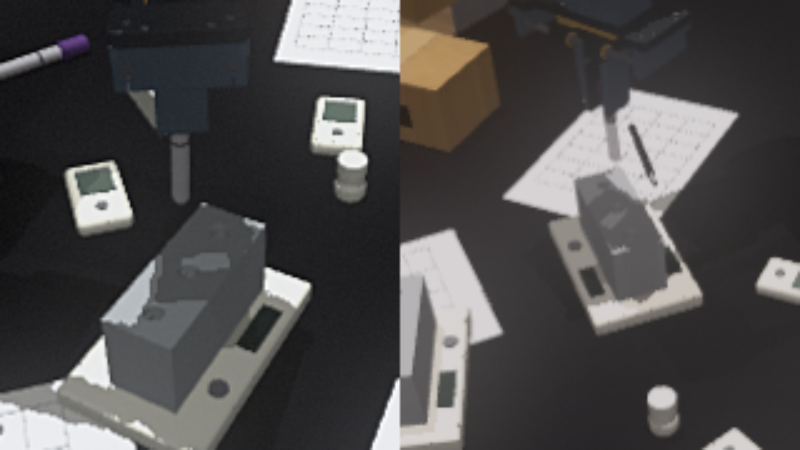

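The tube is held upright between the fingers, with its foot above the block in both views. I'm lowering it into the middle well while monitoring force.

```bash
cat >> h.py <<'E'
def descend(xy,z0,z1,step,fz_max,flat=4.,verbose=1):
    """step down, yielding sideways to lateral force; stop at fz_max. returns xy,z"""
    xy=np.array(xy,float);z=z0
    f0=np.load("f0.npy")
    while z>z1+1e-6:
        z=max(z-step,z1);arm.move_l([xy[0],xy[1],z],feed=.04)
        f=arm.current_force()-f0;e=arm.current_ee_pos()
        if verbose:print(f"{arm.current_t():.2f} z {z:.4f} ee",e,"f",f)
        if f[2]>fz_max:break
        l=np.hypot(*f[:2])
        if l>flat:xy+=f[:2]/l*.0005
    return xy,z
E
python3 - <<'E'
from h import *
W=np.load("W.npy")
arm.move_l([W[1][0],W[1][1],.17],rotz(0),feed=.15);arm.sleep(.2)
np.save("f0.npy",arm.current_force());print(arm.current_ee_pos(),arm.current_force())
xy,z=descend(W[1][:2],.166,.150,.002,11)
np.save("xy.npy",xy);print(xy,z,arm.current_width())
E
```

```text
[ 0.5179 -0.1507  0.171 ] [-0.1574 -0.5356 -0.4419]
9.66 z 0.1640 ee [ 0.5171 -0.1504  0.1638] f [-0.0227  0.5836  0.7967]
9.91 z 0.1620 ee [ 0.5172 -0.1505  0.1619] f [0.4691 0.1087 0.6239]
10.16 z 0.1600 ee [ 0.5175 -0.1506  0.16  ] f [ 1.9005 -0.7129 -0.7023]
10.41 z 0.1580 ee [ 0.5176 -0.1507  0.158 ] f [ 2.6339 -0.4833  0.758 ]
10.66 z 0.1560 ee [ 0.5174 -0.1506  0.1559] f [ 2.8521 -1.7918 -1.9533]
10.91 z 0.1540 ee [ 0.5174 -0.1506  0.154 ] f [ 3.9427 -3.1505 -0.2968]
11.16 z 0.1520 ee [ 0.5176 -0.1508  0.1519] f [ 3.985  -1.5467 -1.0305]
11.41 z 0.1500 ee [ 0.518  -0.1509  0.1497] f [ 4.3803 -2.6802 -0.824 ]
[ 0.5186 -0.1513] 0.15 0.016317625945238876
```

```bash
python3 - <<'E'
from h import *
xy,z=descend(np.load("xy.npy"),.150,.1075,.0025,14,2.5)
np.save("xy.npy",xy);print(xy,z,arm.current_width(),arm.current_grasp_force())
E
```

```text
11.66 z 0.1475 ee [ 0.5183 -0.1511  0.1472] f [ 2.1857 -1.3437 -1.9611]
11.91 z 0.1450 ee [ 0.5187 -0.1514  0.1447] f [ 2.0509 -1.099  -3.191 ]
12.16 z 0.1425 ee [ 0.5187 -0.1514  0.1422] f [ 1.8112 -1.9233 -4.6471]
12.41 z 0.1400 ee [ 0.5191 -0.1518  0.1397] f [ 1.3468 -0.5781 -3.2712]
12.66 z 0.1375 ee [ 0.519  -0.1517  0.1372] f [ 0.6199 -0.9735 -6.9707]
12.91 z 0.1350 ee [ 0.5191 -0.1518  0.1347] f [ 1.2745 -0.2401 -5.2509]
13.16 z 0.1325 ee [ 0.519  -0.1518  0.1321] f [ 0.8594 -1.0756 -6.8894]
13.41 z 0.1300 ee [ 0.5192 -0.1518  0.1298] f [ 0.8338 -0.5321 -4.7643]
13.66 z 0.1275 ee [ 0.5191 -0.1518  0.1272] f [ 0.5585 -0.4374 -5.5941]
13.91 z 0.1250 ee [ 0.5191 -0.1518  0.1246] f [ 1.2801 -0.8714 -6.986 ]
14.16 z 0.1225 ee [ 0.5191 -0.1518  0.1222] f [ 1.2071  0.2511 -3.5546]
14.41 z 0.1200 ee [ 0.5192 -0.1518  0.1198] f [ 1.0046 -0.7067 -3.6035]
14.66 z 0.1175 ee [ 0.5192 -0.1518  0.1173] f [ 1.4707  0.9826 -4.0795]
14.91 z 0.1150 ee [ 0.5191 -0.1518  0.1147] f [ 0.5615 -0.3755 -4.1135]
15.16 z 0.1125 ee [ 0.5192 -0.1518  0.1122] f [ 0.2356 -0.2749 -5.3198]
15.41 z 0.1100 ee [ 0.5192 -0.1518  0.1098] f [ 0.022   0.2048 -4.9442]
15.66 z 0.1075 ee [ 0.5192 -0.1518  0.1073] f [ 1.4197  0.3834 -3.5673]
[ 0.5194 -0.1519] 0.1075 0.01623057197175693 29.99933123588562
```

```bash
python3 - <<'E'
from h import *
for n in("side","scene"):cv2.imwrite(f"pics/i_{n}.png",arm.snapshot(n)[...,::-1])
s=cv2.imread("pics/i_side.png")[180:270,200:300];k=cv2.imread("pics/i_scene.png")[100:190,160:260]
cv2.imwrite("pics/in.png",cv2.convertScaleAbs(cv2.resize(np.hstack([s,k]),None,fx=4,fy=4),alpha=1.6))
for n in("side","scene"):
    c=arm.get_calibration(n);print(n,proj(c,[[.5192,-.1518,z] for z in(.092,.107,.112,.128,.14)]))
print(arm.current_force()-np.load("f0.npy"),arm.current_ee_pos(),arm.current_t())
E
```

```text
side [[246.2632 237.3246]
 [246.0019 231.6651]
 [245.9133 229.7462]
 [245.6243 223.4927]
 [245.4022 218.6865]]
scene [[205.976  163.234 ]
 [205.5139 159.0802]
 [205.3583 157.6806]
 [204.8554 153.1507]
 [204.4728 149.7013]]
[ 0.7592  1.4216 -2.3169] [ 0.5193 -0.1519  0.1074] 15.7583
```

View pics/in.png

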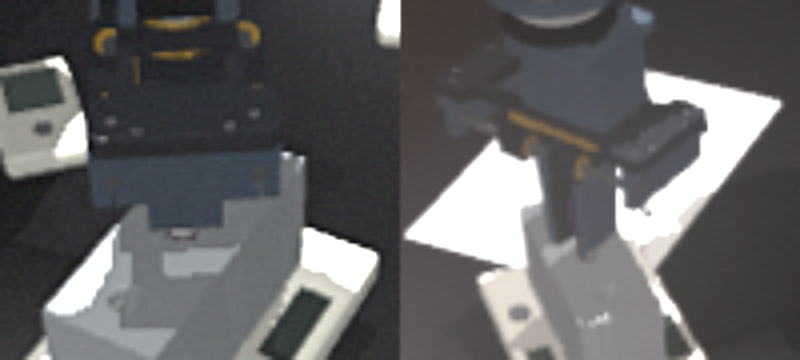

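The fingertips sit just above the block with almost no tube showing below them at side (245,237). No bottom was felt at the spacer depth, so the middle well looks right. I'm pressing slowly to find the bottom.

```bash
python3 - <<'E'
from h import *
f0=np.load("f0.npy");xy=np.load("xy.npy");z=.1075
while z>.1035:
    z-=.0003;arm.move_l([xy[0],xy[1],z],feed=.005)
    f=arm.current_force()-f0;print(f"{arm.current_t():.2f} z {z:.4f} {arm.current_ee_pos()[2]:.4f}",f)
    if f[2]>15:break
E
```

```text
16.01 z 0.1072 0.1073 [-0.0375  0.8081  0.5197]
16.26 z 0.1069 0.1071 [-0.3403  0.7911  5.4921]
16.51 z 0.1066 0.1068 [-0.5159  1.0434  5.2468]
16.76 z 0.1063 0.1067 [-0.2509  1.1502  8.9962]
17.01 z 0.1060 0.1064 [-0.3901  1.1411  9.7556]
17.26 z 0.1057 0.1063 [-0.5897  0.3307 12.6998]
17.51 z 0.1054 0.1062 [-2.371   1.838  16.7405]
```

```bash
python3 - <<'E'
from h import *
f0=np.load("f0.npy");xy=np.load("xy.npy");z=.1054
while z>.103:
    z-=.0002;arm.move_l([xy[0],xy[1],z],feed=.005)
    F=[arm.current_force()-f0]
    for _ in range(3):arm.sleep(.04);F.append(arm.current_force()-f0)
    f=np.mean(F,0);print(f"{arm.current_t():.2f} z {z:.4f} {arm.current_ee_pos()[2]:.4f}",f,arm.current_width())
    if f[2]>21.5:break
arm.sleep(.3);print(arm.current_force()-f0)
E
```

```text
17.88 z 0.1052 0.1062 [-0.8591  1.906  19.5452] 0.016180235751799305
18.26 z 0.1050 0.1061 [-1.9711  1.8204 21.5705] 0.016316746072025917
[-2.3357  2.5101 22.0719]
```

```bash
python3 - <<'E'
from h import *
xy=np.load("xy.npy")
arm.move_l([xy[0],xy[1],.1062],feed=.01)
arm.grip(.05);arm.sleep(.2);print(arm.current_width(),arm.current_force()-np.load("f0.npy"))
arm.move_l([xy[0],xy[1],.24],feed=.12)
arm.move_to([.40,.10,.30],rotz(0));print(arm.current_t())
for n in("side","scene"):cv2.imwrite(f"pics/j_{n}.png",arm.snapshot(n)[...,::-1])
s=cv2.imread("pics/j_side.png")[190:270,200:300];k=cv2.imread("pics/j_scene.png")[120:200,160:260]
cv2.imwrite("pics/out.png",cv2.convertScaleAbs(cv2.resize(np.hstack([s,k]),None,fx=4,fy=4,interpolation=cv2.INTER_CUBIC),alpha=1.6))
for n in("side","scene"):
    c=arm.get_calibration(n);print(n,proj(c,[[.5192,-.1518,z] for z in(.092,.112,.128,.14,.156)]))
E
```

```text
0.049973041491662366 [1.0354 0.8309 0.2374]
22.075
side [[246.2632 237.3246]
 [245.9133 229.7462]
 [245.6243 223.4927]
 [245.4022 218.6865]
 [245.0984 212.1171]]
scene [[205.976  163.234 ]
 [205.3583 157.6806]
 [204.8554 153.1507]
 [204.4728 149.7013]
 [203.9557 145.0312]]
```

View pics/out.png

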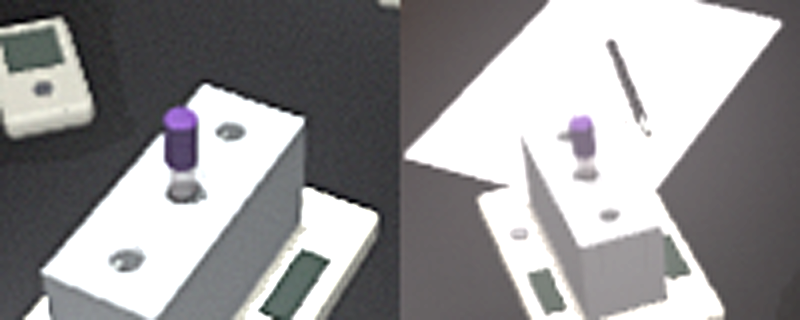

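In the side view the cap spans about rows 218 to 231, so its top is at z 0.140 and its bottom at z 0.112. Both match a fully seated tube with its line level with the block.

```bash
python3 -c "
from rig import arm
arm.sleep(.3);print(arm.sign_off(),arm.current_t())"
```

```text
the job is handed in; nothing more can be done
the job is handed in; nothing more can be done
```

The tube is in the middle well of the left incubator, the first one tried: pressed home at about 22 N and released, its cap height matches the line being level with the block top, and the job was handed in at about 22 s.

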